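# Press a scroll-tube end cap under the hand-lever press

## Robot

A 6-joint arm with a two-finger parallel gripper is mounted at the origin on the work surface. World frame = base frame: x ahead of the robot, y to its left, z up, the work surface at z = 0. Lengths are in m, angles in degrees, forces in N, time in s.
With the tool pointing down it reaches from about 0.325 to 0.9 m from the base axis. Payload 6.1 kg.
Tool frame: the origin (TCP) lies at the very end of the fingers, on their centre line; the grasp point (between the pads) lies 19 mm behind it; z points along the fingers, y is the line along which they close (so a half turn about z gives the same grasp; the last joint's range is limited). The gripper opens to 87 mm and grips with 3 to 60 N. Pads are 19 mm wide; open, the fingers measure 117 mm over their backs; the gripper's body (75 mm by 190 mm) begins 51 mm behind the grasp point.
Start: joints at [-72.198, 12.628, 87.462, -0, 79.91, -7.225], TCP at [0.264, -0.566, 0.223] pointing down, gripper open.
Joint ranges: [-170.65, 170.65], [-52.31, 119.04], [5.05, 147.46], [-71.25, 251.25], [11.57, 151.72], [-153.62, 153.62]. Speed limits (degrees/s): [147.25, 147.25, 172.46, 180, 180, 180].

## Interface

Orientations are given as a 3x3 rotation matrix whose columns are the frame's x, y, z axes.
In Python, from rig import manip gives the robot as it stands.
- The arm moves only by the shell command python3 -m jog 'ROWS' [OPENING]. ROWS is JSON, a list of rows, each a list of 6 numbers: the shift along the tool's x, y, z in m, then the turn, a rotation vector about the tool's x, y, z in degrees. In form: [[tx, ty, tz, wx, wy, wz], ...]. A call has 1 to 8 rows; each row shifts and turns the commanded pose from where the row before left it, along the tool's axes as they then stand; what a row does not reach is not made up. A row lasts 1/12 s, in which the tool goes at most 41.7 mm and 7.16 degrees, less where a joint would pass 70% of its speed; a pose out of reach is approached as far as the arm can. A call is refused whole if a number of a shift passes 0.0417 or a number of a turn 7.16, either way. A call with a gripper value outside its range is refused whole. OPENING is the finger opening in m, from 0 to 0.087, set as the call begins (- or left out, the last holds). The fingers move at their own pace and stop on an object; the grip force is fixed at half the most. Time passes only in rows, so rows that do not move let the fingers close. It gives the time, the measured TCP pose, the force, the opening and the grip force at its end, in the units of the state.
- manip.get_state(): the state, without advancing time (a new reading comes with each control period).
- manip.get_image(name): name is "scene" or "top"; returns a dict with "pixels" (400x640x3 uint8, blue, green, red), "fx", "fy", "cx", "cy" (pixels), "position" and "attitude" of the camera in the world. Camera axes: x right, y up, looking along -z (the intrinsics and any distortion apply to the point x, -y, -z); pixel columns grow to the right and rows downward; lengths in m; the calibration is good to about 2 mm. A picture is of the moment at which its call begins. There is no depth.
- manip.job_done(): hands the job in; it is judged then, once.
Trained networks look in the newest picture that a camera, given by its name, has taken for a name from the list of things; names that differ only in an ending like _2 or _b are one class to them, and where a whole thing is asked for, a point or a joint stands for the part that bears it (a point fixed in the world has none). Each returns a list of dicts, best first, with "confidence" (0 to 1); they miss things now and then, are a little off and sometimes report something else, mostly with a low value. They report only what shows in the picture. A call takes as long as a camera call. They do not tell look-alikes from the thing itself.
- manip.look_for(camera, label): "position" ([x, y, z] in m, in world coordinates, good to about 4 mm: the middle of the surface that is visible of it).
- manip.regions_of(camera, label): "region" (400x640 bool, what is visible of it).
The state is a dict: "clock": time; "joint_positions": joint angles; "qd": joint speeds; "tau": joint torques, N m; "tcp_pos": TCP position; "orientation": TCP orientation; "contact_force": force on the tool from outside, world axes, zero at the start; "wrist_torque": the same for the moment, N m; "finger_gap": finger opening in m; "finger_force": force on a finger pad.
Only numpy, scipy, OpenCV 4.12 (cv2) and the standard library are available. Lean on these libraries where they do the work, as an engineer would, in place of code of your own. Each camera call takes 0.05 s, during which the arm holds its last target. There are 200 camera calls.

## Task

Make up the end cap of a scroll tube: lay the larger board disc flat and centred on the round steel bed of the lever press, then lay the smaller disc centred on top of it. Then take the press lever by its wooden grip and pull it right down to its stop, so that the spring foot presses the two discs together, and finish while still holding it fully down. Leave the bowl, the spray bottle and the brush as they are.

Things in the scene. Friction and masses are not known exactly. Their poses are not given: they have to be found in the camera images.
- cap_center (a point): centre (half-way up) of the larger disc: brown board, 66 mm diameter, 6 mm thick, 22 g, lying flat and loose on the cutting mat. The mat is green, 3 mm thick and fixed, so this point starts 6 mm above the table. Its z axis is the disc's axis.
- plug_center (a point): centre (half-way up) of the smaller disc: the same brown board, 54 mm diameter, 6 mm thick, 16 g, lying flat and loose elsewhere on the mat. Its z axis is the disc's axis.
- bed (a point): centre of the top face of the press's round steel bed, 110 mm diameter, 34 mm above the table; the dark iron press is fixed to the table. Axes are the press's own: x points level from the bed towards the lever's hinge (roughly away from the robot), y along the hinge axis, z up.
- hinge (a point): centre of the lever's hinge pin on the press, 140 mm along the press's x from the bed's centre and 50 mm above the table; same axes as the bed. The hinge cheeks (96 to 168 mm along x from the bed's centre) stand 70 mm above the table, and two stop posts (85 mm along x, 62 mm to either side) 78 mm.
- grip: wooden grip of the lever, a sleeve turning freely on its bar, 26 mm diameter, 104 mm long; origin at its centre, y along it, level. Joins the ends of the lever's two side bars (14 mm thick, 124 mm apart). It swings round the hinge pin on a 252 mm radius: lever up, it is about straight above the pin, 300 mm above the table; lever down, it is 250 mm from the pin towards the robot (press's -x), 85 mm above the table.
- lever (a joint): angle of the press lever, rad: 0 = standing up, where its spring returns it when let go (the bed is then free from above); 1.45 = pulled fully down on its stop. The pull at the grip rises from about 2 N at the top to about 14 N at the stop with the discs under the foot.
- foot: round foot of the press, 50 mm diameter with a wooden face, on a sprung plunger half-way along the lever. With the lever down it comes to the middle of the bed and presses the two stacked discs with about 20 N (its spring takes up the last 8 mm). Origin: its swivel, 12 mm from its face, on its axis; z points from the face to the lever.
- bowl: steel bowl with paper shavings, 124 mm across, 50 mm high, loose; origin under its centre; a bystander
- sprayer: spray bottle, 68 mm across, 172 mm high, loose; origin under its centre; a bystander
- brush: flat paste brush, 155 mm long, 90 mm wide, 16 mm high, loose, lying flat at the right of the work; origin under its middle; a bystander
There are look-alikes about, which are no part of the job. Leave any black or yellow look-alike of the part that bears plug_center alone. Leave any turquoise look-alike of the part that bears cap_center alone.

How it is judged (in metres and radians):
On the way, in this order (a step that is already met when the one before it is completed fails the run):
1. the larger disc lies flat on the bed, centred within 8 mm, and is let go (horizontal distance between cap_center and bed below 0.008 m and z of cap_center in the frame of bed between 0.001 and 0.005 m and angle between cap_center's own z axis and vertical below 0.1 rad and contact force between the fingers and cap below 0.1 N), for 0.2 s.
2. the smaller disc lies flat on the larger one, centred on it within 6 mm, and is let go (horizontal distance between plug_center and cap_center below 0.006 m and z of plug_center in the frame of bed between 0.007 and 0.011 m and angle between plug_center's own z axis and vertical below 0.1 rad and contact force between the fingers and plug below 0.1 N), for 0.2 s.
At the end, for the whole second after the job is handed in: The robot holds the lever down by its grip (contact over 3 N), still, within 0.035 rad of its stop; the foot presses on the smaller disc with more than 10 N; the larger disc lies on the bed within 10 mm of its centre and the smaller disc on it, concentric within 6 mm (value of joint lever above 1.415 rad and velocity of joint lever between -0.05 and 0.05 rad/s and contact force between any of the fingers, the arm and grip above 3 N and contact force between foot and plug above 10 N and horizontal distance between cap_center and bed below 0.01 m and z of cap_center in the frame of bed between 0.001 and 0.005 m and horizontal distance between plug_center and cap_center below 0.006 m and z of plug_center in the frame of bed between 0.007 and 0.011 m); the arm keeps its last pose, push and grip.
It fails at once if the bowl, the spray bottle or the brush is shifted by more than 30 mm, or the bottle is knocked over (distance of any of bowl, sprayer, brush from where it was at the start of the episode above 0.03 m or angle between sprayer's own z axis and vertical above 0.5 rad).
It also fails if it takes over 72 s, if anything falls off the work surface, if the arm or the gripper's body presses on something with over 40 N, if the wrist force passes 120 N, or if a joint passes its speed limit or range.

## Working session

There is one attempt and no reset: what is moved stays moved. The work goes in short steps, Python scripts to look and compute and a shell command to move; the robot and the scene stay as the last step left them, time stands still between calls to the robot, and variables do not carry over. Pictures are saved under pics/ and viewed, at most 10 in all, crops included, and the job is handed in when it is done.

```bash
mkdir -p pics; ls
cat > h.py <<'E'
from rig import manip
import numpy as np, cv2
def ray(im,u,v):
    d=np.array([(u-im['cx'])/im['fx'],-(v-im['cy'])/im['fy'],-1.0])
    return np.array(im['attitude'])@d
def atz(im,u,v,z):
    p=np.array(im['position']);d=ray(im,u,v);return p+d*(z-p[2])/d[2]
def proj(im,P):
    q=np.array(im['attitude']).T@(np.array(P)-np.array(im['position']))
    return im['cx']-im['fx']*q[0]/q[2], im['cy']+im['fy']*q[1]/q[2]
E
python3 - <<'E'
from h import *
for n in("scene","top"):
    im=manip.get_image(n); cv2.imwrite(f'pics/{n}0.png',im['pixels'])
    print(n,{k:np.round(v,3).tolist() for k,v in im.items() if k!='pixels' and not isinstance(v,str)})
    for l in("cap_center","plug_center","grip","foot","bowl","sprayer","brush","lever"):
        try:print(l,[(np.round(r['position'],3).tolist(),round(r['confidence'],2)) for r in manip.look_for(n,l)])
        except Exception as e:print(l,e)
s=manip.get_state();print(s)
E
```

```text
pics
scene {'fx': 490.771, 'fy': 490.771, 'cx': 318.144, 'cy': 193.828, 'position': [1.295, 0.153, 1.179], 'attitude': [[-0.186, -0.783, 0.594], [0.982, -0.155, 0.104], [0.01, 0.603, 0.798]]}
cap_center [([0.46, 0.191, 0.008], 0.85), ([0.326, 0.247, 0.009], 0.53)]
plug_center [([0.753, 0.196, 0.008], 0.66), ([0.598, -0.001, 0.001], 0.61), ([0.628, 0.14, 0.01], 0.58)]
grip [([0.681, -0.179, 0.313], 0.89)]
foot [([0.652, -0.171, 0.2], 0.78)]
bowl [([0.616, 0.436, 0.023], 0.63), ([0.683, -0.178, 0.313], 0.44)]
sprayer [([0.788, 0.04, 0.107], 0.76), ([0.675, -0.166, 0.04], 0.74)]
brush [([0.611, -0.385, 0.013], 0.65), ([0.65, -0.17, 0.2], 0.24)]
lever [([0.687, -0.174, 0.209], 0.68)]
top {'fx': 396.887, 'fy': 396.887, 'cx': 312.212, 'cy': 192.468, 'position': [0.376, -0.004, 1.477], 'attitude': [[0.012, 0.992, -0.129], [-1.0, 0.011, -0.01], [-0.009, 0.129, 0.992]]}
cap_center [([0.464, 0.192, 0.007], 0.67), ([0.323, 0.25, 0.007], 0.61), ([0.678, -0.178, 0.24], 0.36)]
plug_center [([0.625, 0.135, 0.01], 0.63), ([0.756, 0.198, 0.004], 0.6), ([0.599, -0.003, 0.008], 0.43), ([0.669, -0.18, 0
[... 391 characters left out ...]
7.99122640e+01, -7.22504502e+00]), 'qd': array([ 0.01497067,  0.06798412, -0.03853424, -0.01297854,  0.03766518,
        0.06697486]), 'tau': array([-2.54355871e-05, -4.94549167e+01, -3.87721682e+01,  6.97059045e-02,
        4.64569638e-02,  5.88012583e-06]), 'tcp_pos': array([ 0.26436921, -0.56630893,  0.22255029]), 'orientation': array([[ 9.06119478e-01,  4.23021856e-01, -2.61295932e-05],
       [ 4.23021856e-01, -9.06119478e-01,  1.34925198e-05],
       [-1.79689026e-05, -2.32792240e-05, -1.00000000e+00]]), 'contact_force': array([-0.75343184,  0.61092085,  0.31782988]), 'wrist_torque': array([-0.00421207,  0.01121128, -0.019169  ]), 'finger_force': 0.0, 'finger_gap': 0.08659126411393817}
```

View pics/scene0.png

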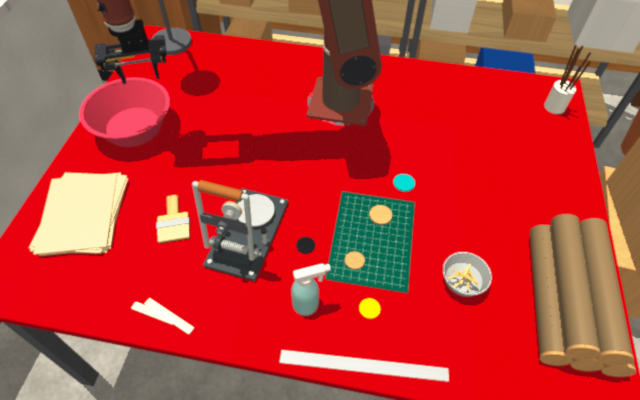

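View pics/top0.png

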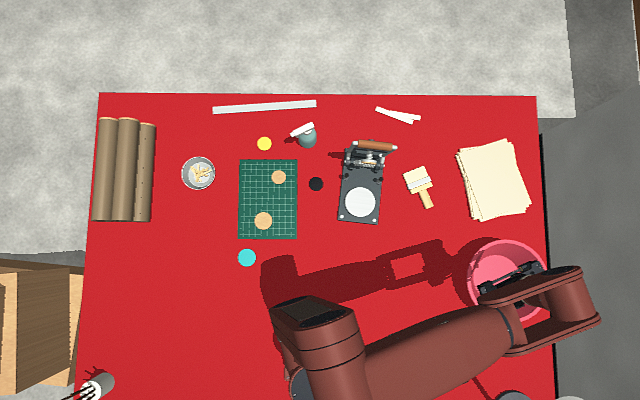

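The scene view shows the brown cap at about (381,214), the plug at (354,260), the bed at (257,211) and the grip at (222,190). In the top view they are at (263,220), (279,177), (361,202) and (375,146). Next I'll measure centres from the pixels.

```bash
cat >> h.py <<'E'
def blob(im,lo,hi,seed,z,r=45):
    "ellipse-centre of HSV blob nearest seed pixel -> world at z"
    m=cv2.inRange(cv2.cvtColor(im['pixels'],cv2.COLOR_BGR2HSV),lo,hi)
    n,l,st,c=cv2.connectedComponentsWithStats(m)
    best=min((i for i in range(1,n) if st[i,4]>80),key=lambda i:np.hypot(*(c[i]-seed)))
    pts=cv2.findContours((l==best).astype('u1'),0,1)[0][0][:,0].astype(float)
    w=np.array([atz(im,u,v,z)[:2] for u,v in pts])
    (cx,cy),rad=cv2.minEnclosingCircle(w.astype('f4'))
    cc=[atz(im,*c[best],z)[0],atz(im,*c[best],z)[1]]
    return np.round(cc,4),np.round((cx,cy,rad),4),st[best,4]
BR=((8,60,120),(25,200,255)); WH=((0,0,150),(180,45,255))
E
python3 - <<'E'
from h import *
S=manip.get_image("scene");T=manip.get_image("top")
for n,z,c,s,t in(("cap",.009,BR,(381,214),(263,220)),("plug",.009,BR,(354,260),(279,177)),("bed",.034,WH,(257,211),(361,202))):
    print(n,blob(S,*c,s,z),blob(T,*c,t,z))
hs=cv2.cvtColor(T['pixels'],cv2.COLOR_BGR2HSV)
print(hs[220,263],hs[202,361])
# grip axis in both
for im,cam in((S,"scene"),(T,"top")):
    r=manip.regions_of(cam,"grip")[0];m=r['region'];v,u=np.nonzero(m)
    (c,sz,a)=cv2.minAreaRect(np.c_[u,v].astype('f4'));b=cv2.boxPoints((c,sz,a))
    e=sorted([tuple((b[i]+b[(i+1)%4])/2) for i in range(4)],key=lambda p:-np.hypot(p[0]-c[0],p[1]-c[1]))[:2]
    print(cam,c,sz,[atz(im,*p,.30)[:2].round(4) for p in e],atz(im,*c,.30).round(4))
cv2.imwrite('pics/press.png',np.hstack([cv2.resize(S['pixels'][160:300,180:310],None,fx=3,fy=3),cv2.resize(T['pixels'][120:260,310:440],None,fx=3,fy=3)]))
E
```

```text
cap (array([0.4614, 0.1903]), array([0.4609, 0.1905, 0.0346]), np.int32(357)) (array([0.4605, 0.1935]), array([0.4602, 0.1933, 0.0333]), np.int32(250))
plug (array([0.6254, 0.1379]), array([0.6251, 0.138 , 0.0281]), np.int32(288)) (array([0.625 , 0.1405]), array([0.6248, 0.1403, 0.0273]), np.int32(163))
bed (array([ 0.5279, -0.1605]), array([ 0.5237, -0.174 ,  0.0677]), np.int32(828)) (array([ 0.5317, -0.1624]), array([ 0.5314, -0.1627,  0.0559]), np.int32(722))
[ 18 101 241] [ 68   4 246]
scene (219.9484100341797, 189.9856719970703) (43.572425842285156, 11.562216758728027) [array([ 0.6657, -0.2335]), array([ 0.6792, -0.1308])] [ 0.6725 -0.1817  0.3   ]
top (374.9573059082031, 144.8841552734375) (34.5650749206543, 8.392796516418457) [array([ 0.6818, -0.1278]), array([ 0.6709, -0.2318])] [ 0.6763 -0.1798  0.3   ]
```

View pics/press.png

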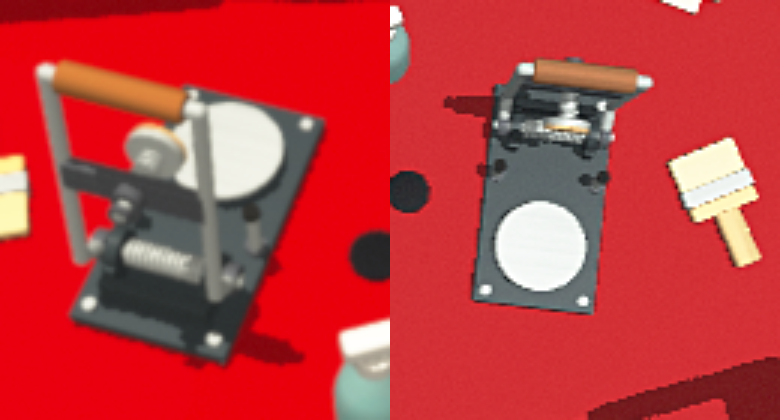

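The press crop confirms the bed at about (0.531,-0.162). The press x axis has a yaw of about -7°. I'll turn the tool to that yaw now.

```bash
cat >> h.py <<'E'
from scipy.spatial.transform import Rotation as Ro
def to(x,y,z,yaw=-7.0,tilt=0.0):
    s=manip.get_state();R=np.array(s['orientation']);p=np.array(s['tcp_pos'])
    c,n=np.cos(np.radians(yaw)),np.sin(np.radians(yaw))
    D=np.array([[c,n,0],[n,-c,0],[0,0,-1]])@Ro.from_euler('y',tilt,degrees=True).as_matrix()
    print('t',round(s['clock'],2),'p',p.round(4),'gap',round(s['finger_gap'],4),'F',np.round(s['contact_force'],1),'ff',round(s['finger_force'],1))
    print('d tool',(R.T@(np.array([x,y,z])-p)).round(4),'rotvec',Ro.from_matrix(R.T@D).as_rotvec(degrees=True).round(2))
E
python3 -m jog '[[0,0,0,0,0,6.4],[0,0,0,0,0,6.4],[0,0,0,0,0,6.4],[0,0,0,0,0,6.4],[0,0,0,0,0,6.4],[0,0,0,0,0,0]]' 0.087
python3 -c "from h import *;to(.461,.192,.12)"
```

```text
clock: 1.6
tcp_pos: [0.2644, -0.5663, 0.2225]
orientation: [[0.992, -0.125, 0.0], [-0.125, -0.992, 0.0], [0.0, -0.0, -1.0]]
contact_force: [-0.0, -0.6, 0.2]
finger_gap: 0.0872
finger_force: 0.0
t 1.6 p [ 0.2644 -0.5663  0.2225] gap 0.0872 F [-0.  -0.6  0.2] ff 0.0
d tool [ 0.1    -0.777   0.1025] rotvec [-0.  -0.  -0.2]
```

```bash
python3 -m jog '[[0.0125,-0.037,0,0,0,0],[0.0125,-0.037,0,0,0,0],[0.0125,-0.037,0,0,0,0],[0.0125,-0.037,0,0,0,0],[0.0125,-0.037,0,0,0,0],[0.0125,-0.037,0,0,0,0],[0.0125,-0.037,0,0,0,0],[0.0125,-0.037,0,0,0,0]]'|head -2
python3 -m jog '[[0,-0.037,0.006,0,0,0],[0,-0.037,0.006,0,0,0],[0,-0.037,0.006,0,0,0],[0,-0.037,0.006,0,0,0],[0,-0.037,0.006,0,0,0],[0,-0.037,0.006,0,0,0],[0,-0.037,0.006,0,0,0],[0,-0.037,0.006,0,0,0]]'|head -2
python3 -m jog '[[0,-0.037,0.01,0,0,0],[0,-0.037,0.01,0,0,0],[0,-0.037,0.01,0,0,0],[0,-0.037,0.01,0,0,0],[0,-0.037,0.01,0,0,0],[0,0,0,0,0,0],[0,0,0,0,0,0]]'|head -2
python3 - <<'E'
from h import *
to(.461,.192,.06)
T=manip.get_image("scene");cv2.imwrite('pics/a.png',T['pixels'][100:340,220:480].repeat(2,0).repeat(2,1))
E
```

```text
clock: 2.27
tcp_pos: [0.4, -0.283, 0.2228]
clock: 2.93
tcp_pos: [0.4355, 0.0109, 0.1747]
clock: 3.52
tcp_pos: [0.4571, 0.1945, 0.1237]
t 3.52 p [0.4571 0.1945 0.1237] gap 0.0871 F [ 0.4  0.3 -0.7] ff 0.0
d tool [0.0042 0.002  0.0637] rotvec [0.04 0.1  0.43]
```

```bash
python3 -m jog '[[0.004,0.002,0.03,0,0,0.4],[0,0,0.03,0,0,0],[0,0,0.034,0,0,0],[0,0,0,0,0,0],[0,0,0,0,0,0]]'|head -2
python3 - <<'E'
from h import *
to(.461,.192,.005)
T=manip.get_image("scene");cv2.imwrite('pics/b.png',cv2.resize(T['pixels'][130:280,310:460],None,fx=4,fy=4))
E
```

```text
clock: 3.98
tcp_pos: [0.4602, 0.1887, 0.0296]
t 3.98 p [0.4602 0.1887 0.0296] gap 0.0873 F [ 0.1 -0.6  0.4] ff 0.0
d tool [ 0.0005 -0.0034  0.0246] rotvec [ 0.1   0.23 -0.41]
```

View pics/b.png

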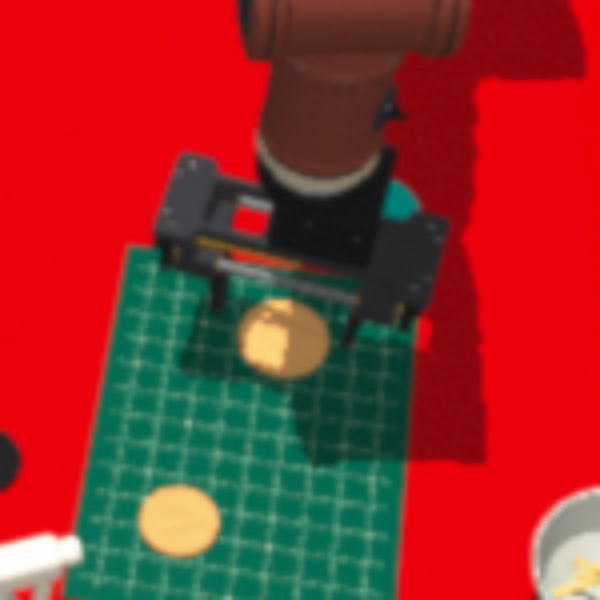

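The fingers, with tips at crop (217,310) and (348,345), straddle the cap at (284,338). I'll descend and grasp.

```bash
python3 -m jog '[[0,-0.0025,0.012,0,0,0],[0,0,0.0085,0,0,-0.2],[0,0,0.004,0,0,0],[0,0,0,0,0,0],[0,0,0,0,0,0]]'
python3 -m jog '[[0,0,0,0,0,0],[0,0,0,0,0,0],[0,0,0,0,0,0],[0,0,0,0,0,0],[0,0,0,0,0,0],[0,0,0,0,0,0],[0,0,0,0,0,0],[0,0,0,0,0,0]]' 0.05
python3 -c "from h import *;to(.461,.192,.12)"
```

```text
clock: 4.45
tcp_pos: [0.4619, 0.1928, 0.0061]
orientation: [[0.992, -0.125, -0.0], [-0.125, -0.992, -0.0], [-0.0, 0.0, -1.0]]
contact_force: [-0.2, -0.1, -0.0]
finger_gap: 0.087
finger_force: 0.0
clock: 5.12
tcp_pos: [0.4622, 0.1928, 0.0063]
orientation: [[0.992, -0.125, 0.0], [-0.125, -0.992, 0.0], [0.0, -0.0, -1.0]]
contact_force: [-0.3, -0.5, 1.8]
finger_gap: 0.0641
finger_force: 30.0
t 5.12 p [0.4622 0.1928 0.0063] gap 0.0641 F [-0.3 -0.5  1.8] ff 30.0
d tool [-0.0011  0.001  -0.1137] rotvec [-0.01 -0.02 -0.17]
```

```bash
python3 -m jog '[[0,0,-0.01,0,0,0],[0,0,-0.02,0,0,0],[0,0,-0.03,0,0,0],[0,0,-0.03,0,0,0],[0,0,-0.03,0,0,0],[0,0,0,0,0,0]]'
python3 -c "from h import *;to(.5315,-.163,.12)"
```

```text
clock: 5.62
tcp_pos: [0.4663, 0.194, 0.1333]
orientation: [[0.992, -0.125, 0.011], [-0.125, -0.992, 0.003], [0.01, -0.004, -1.0]]
contact_force: [1.0, -0.1, -0.0]
finger_gap: 0.0638
finger_force: 30.0
t 5.62 p [0.4663 0.194  0.1333] gap 0.0638 F [ 1.  -0.1 -0. ] ff 30.0
d tool [0.1091 0.3461 0.0131] rotvec [-0.23 -0.6  -0.17]
```

```bash
python3 -m jog '[[0.009,0.015,0,0,0,0],[0.009,0.025,0,0,0,0],[0.009,0.03,0,0,0,0],[0.009,0.03,0,0,0,0],[0.009,0.03,0,0,0,0],[0.009,0.03,0,0,0,0],[0.009,0.03,0,0,0,0],[0.009,0.03,0,0,0,0]]'|head -2
python3 -m jog '[[0.009,0.03,0,0,0,0],[0.009,0.03,0,0,0,0],[0.009,0.03,0,0,0,0],[0.009,0.02,0,0,0,0],[0,0.01,0,0,0,0],[0,0,0,0,0,0],[0,0,0,0,0,0],[0,0,0,0,0,0]]'
python3 - <<'E'
from h import *
to(.5315,-.163,.06)
E
```

```text
clock: 6.28
tcp_pos: [0.5059, -0.0359, 0.1263]
clock: 6.95
tcp_pos: [0.5262, -0.1567, 0.1258]
orientation: [[0.992, -0.124, -0.001], [-0.124, -0.992, 0.001], [-0.001, -0.001, -1.0]]
contact_force: [-1.0, -0.4, 0.2]
finger_gap: 0.064
finger_force: 30.0
t 6.95 p [ 0.5262 -0.1567  0.1258] gap 0.064 F [-1.  -0.4  0.2] ff 30.0
d tool [0.0061 0.0057 0.0658] rotvec [-0.05  0.05 -0.13]
```

```bash
python3 -m jog '[[0.006,0.006,0.02,0,0,0],[0,0,0.03,0,0,0],[0,0,0.02,0,0,0],[0,0,0.008,0,0,0],[0,0,0,0,0,0],[0,0,0,0,0,0]]'|head -2
python3 - <<'E'
from h import *
to(.532,-.163,.038)
for n in("scene","top"):
    T=manip.get_image(n);print(n,proj(T,manip.get_state()['tcp_pos']))
    c=(190,150) if n=="scene" else (300,140)
    cv2.imwrite(f'pics/c{n}.png',cv2.resize(T['pixels'][c[1]:c[1]+120,c[0]:c[0]+130],None,fx=4,fy=4))
    if n=="scene": print(blob(T,*BR,(250,215),.046))
a=cv2.imread('pics/cscene.png');b=cv2.imread('pics/ctop.png');cv2.imwrite('pics/c.png',cv2.resize(np.hstack([a,b]),(800,369)))
E
```

```text
clock: 7.45
tcp_pos: [0.532, -0.1638, 0.0484]
t 7.45 p [ 0.532  -0.1638  0.0484] gap 0.0641 F [ 0.2 -0.3  0.3] ff 30.0
d tool [-0.0001 -0.0008  0.0104] rotvec [-0.01  0.02 -0.1 ]
scene (np.float64(254.1606315377083), np.float64(206.52717717519226))
(array([ 0.5341, -0.1612]), array([ 0.5295, -0.1619,  0.0315]), np.int32(190))
top (np.float64(360.8825774927774), np.float64(200.66438408061433))
```

View pics/c.png

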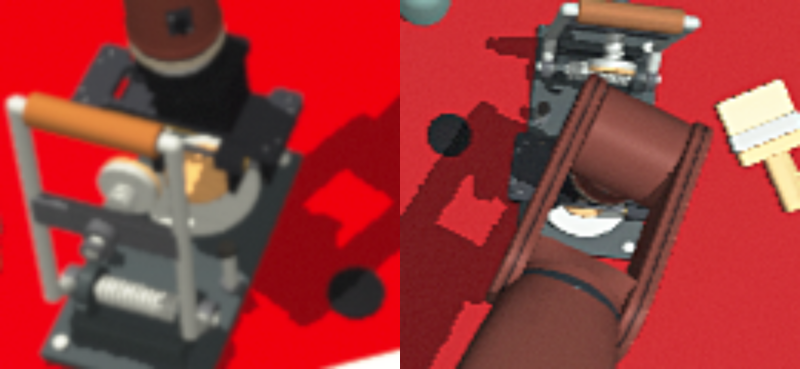

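The cap is held over the bed, at about (205,175) in the left half of the crop. I'll lower it and release.

```bash
python3 -m jog '[[0,-0.001,0.005,0,0,0],[0,0,0.004,0,0,0],[0,0,0.002,0,0,0],[0,0,0,0,0,0],[0,0,0,0,0,0],[0,0,0,0,0,0]]'
python3 -m jog '[[0,0,0,0,0,0],[0,0,0,0,0,0],[0,0,0,0,0,0],[0,0,0,0,0,0],[0,0,0,0,0,0],[0,0,0,0,0,0]]' 0.087
python3 -c "from h import *;to(.461,.192,.12)"
```

```text
clock: 8.05
tcp_pos: [0.5323, -0.1637, 0.0373]
orientation: [[0.992, -0.125, 0.0], [-0.125, -0.992, 0.0], [0.0, -0.0, -1.0]]
contact_force: [-0.5, 0.9, 3.0]
finger_gap: 0.0644
finger_force: 30.0
clock: 8.55
tcp_pos: [0.5319, -0.1637, 0.0369]
orientation: [[0.992, -0.125, -0.0], [-0.125, -0.992, 0.0], [-0.0, -0.0, -1.0]]
contact_force: [0.5, 0.9, -0.2]
finger_gap: 0.0862
finger_force: 0.0
t 8.55 p [ 0.5319 -0.1637  0.0369] gap 0.0862 F [ 0.5  0.9 -0.2] ff 0.0
d tool [-0.1148 -0.3441 -0.0831] rotvec [-0.    0.01 -0.17]
```

```bash
python3 -m jog '[[0,0,-0.01,0,0,0],[0,0,-0.02,0,0,0],[0,0,-0.03,0,0,0],[0,0,-0.03,0,0,0],[0,-0.01,-0.01,0,0,0],[0,-0.02,0,0,0,0],[0,-0.03,0,0,0,0],[0,-0.035,0,0,0,0]]'|head -2
python3 -m jog '[[0.005,-0.035,0,0,0,0],[0.01,-0.035,0,0,0,0],[0.01,-0.035,0,0,0,0],[0.01,-0.035,0,0,0,0],[0.01,-0.035,0,0,0,0],[0.009,-0.03,0,0,0,0],[0,-0.012,0,0,0,0],[0,0,0,0,0,0]]'|head -2
python3 - <<'E'
from h import *
to(.625,.139,.03)
for n in("scene","top"):
    T=manip.get_image(n)
    print(blob(T,*BR,(250,215) if n=="scene" else(361,202),.040), blob(T,*WH,(257,211) if n=="scene" else(361,202),.034))
    c=(205,170) if n=="scene" else (310,150)
    cv2.imwrite(f'pics/d{n}.png',cv2.resize(T['pixels'][c[1]:c[1]+100,c[0]:c[0]+100],(400,400)))
a=cv2.imread('pics/dscene.png');b=cv2.imread('pics/dtop.png');cv2.imwrite('pics/d.png',np.hstack([a,b]))
E
```

```text
clock: 9.22
tcp_pos: [0.5441, -0.0693, 0.1378]
clock: 9.88
tcp_pos: [0.6244, 0.1424, 0.1368]
t 9.88 p [0.6244 0.1424 0.1368] gap 0.087 F [-1.1 -0.4  0.3] ff 0.0
d tool [0.0011 0.0034 0.1068] rotvec [-0.04  0.03  0.04]
(array([ 0.53  , -0.1581]), array([ 0.5315, -0.1638,  0.0342]), np.int32(287)) (array([ 0.5284, -0.1609]), array([ 0.5237, -0.174 ,  0.0677]), np.int32(544))
(array([ 0.531, -0.161]), array([ 0.5312, -0.1609,  0.0324]), np.int32(253)) (array([ 0.5316, -0.1629]), array([ 0.5314, -0.1627,  0.0559]), np.int32(468))
```

View pics/d.png

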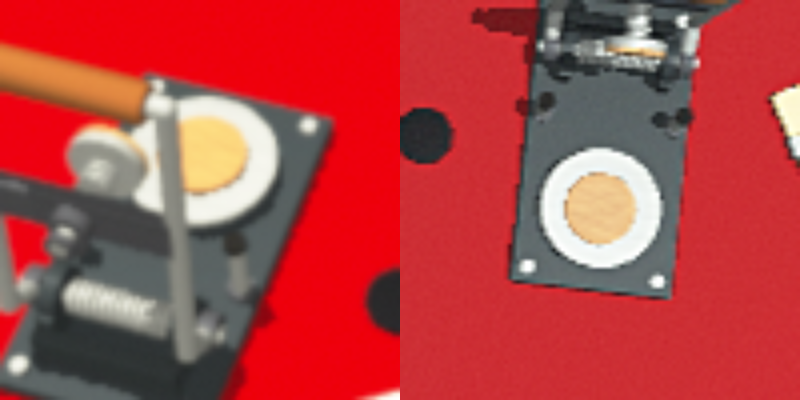

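Cap sits on the bed, centred within about 2 mm (right half, (600,207) inside the white bed). Next is the plug.

```bash
python3 -m jog '[[0.001,0.003,0.03,0,0,0],[0,0,0.04,0,0,0],[0,0,0.03,0,0,0],[0,0,0.006,0,0,0],[0,0,0,0,0,0],[0,0,0,0,0,0]]'|head -2
python3 -c "from h import *;to(.6255,.1395,.006)"
```

```text
clock: 10.48
tcp_pos: [0.6258, 0.135, 0.0322]
t 10.48 p [0.6258 0.135  0.0322] gap 0.0869 F [0.7 0.1 0.2] ff 0.0
d tool [-0.0009 -0.0044  0.0262] rotvec [-0.   -0.04 -0.24]
```

```bash
python3 -m jog '[[-0.001,-0.0035,0.012,0,0,0],[0,0,0.01,0,0,-0.2],[0,0,0.004,0,0,0],[0,0,0,0,0,0],[0,0,0,0,0,0]]'|head -2
python3 -m jog '[[0,0,0,0,0,0],[0,0,0,0,0,0],[0,0,0,0,0,0],[0,0,0,0,0,0],[0,0,0,0,0,0],[0,0,0,0,0,0],[0,0,0,0,0,0],[0,0,0,0,0,0]]' 0.04
python3 -c "from h import *;to(.6255,.1395,.006)"
python3 -m jog '[[0,0,-0.01,0,0,0],[0,0,-0.02,0,0,0],[0,0,-0.03,0,0,0],[0,0,-0.03,0,0,0],[0,0,-0.03,0,0,0],[0,0,0,0,0,0],[0,0,0,0,0,0]]'
python3 -c "from h import *;to(.5315,-.1637,.128)"
```

```text
clock: 10.9
tcp_pos: [0.6244, 0.1397, 0.0048]
clock: 11.57
tcp_pos: [0.6247, 0.1395, 0.0052]
orientation: [[0.993, -0.121, 0.0], [-0.121, -0.993, -0.0], [0.0, 0.0, -1.0]]
contact_force: [-0.2, -0.2, 0.9]
finger_gap: 0.052
finger_force: 30.0
t 11.57 p [0.6247 0.1395 0.0052] gap 0.052 F [-0.2 -0.2  0.9] ff 30.0
d tool [ 0.0008 -0.     -0.0008] rotvec [ 0.   -0.01  0.03]
clock: 12.15
tcp_pos: [0.6268, 0.1398, 0.1288]
orientation: [[0.993, -0.121, 0.006], [-0.121, -0.993, 0.001], [0.006, -0.001, -1.0]]
contact_force: [0.6, 0.1, -1.2]
finger_gap: 0.0523
finger_force: 30.0
t 12.15 p [0.6268 0.1398 0.1288] gap 0.0523 F [ 0.6  0.1 -1.2] ff 30.0
d tool [-0.0577  0.3128  0.    ] rotvec [-0.08 -0.34  0.03]
```

```bash
python3 -m jog '[[-0.01,0.015,0,0,0,0],[-0.01,0.025,0,0,0,0],[-0.01,0.03,0,0,0,0],[-0.01,0.03,0,0,0,0],[-0.01,0.03,0,0,0,0],[-0.008,0.03,0,0,0,0],[0,0.03,0,0,0,0],[0,0.03,0,0,0,0]]'|head -2
python3 -m jog '[[0,0.03,0,0,0,0],[0,0.03,0,0,0,0],[0,0.02,0,0,0,0],[0,0.01,0,0,0,0],[0,0.003,0,0,0,0],[0,0,0,0,0,0],[0,0,0,0,0,0],[0,0,0,0,0,0]]'|head -2
python3 -c "from h import *;to(.531,-.1637,.055)"
```

```text
clock: 12.82
tcp_pos: [0.5383, -0.0725, 0.1235]
clock: 13.48
tcp_pos: [0.5291, -0.1626, 0.1247]
t 13.48 p [ 0.5291 -0.1626  0.1247] gap 0.0523 F [-1.2  0.3  0.1] ff 30.0
d tool [0.0021 0.0009 0.0697] rotvec [-0.04  0.04  0.11]
```

```bash
python3 -m jog '[[0.002,0.001,0.02,0,0,0.1],[0,0,0.025,0,0,0],[0,0,0.018,0,0,0],[0,0,0.006,0,0,0],[0,0,0,0,0,0],[0,0,0,0,0,0],[0,0,0,0,0,0]]'|head -2
python3 -c "from h import *;to(.531,-.1637,.0422)"
```

```text
clock: 14.07
tcp_pos: [0.5322, -0.1654, 0.0576]
t 14.07 p [ 0.5322 -0.1654  0.0576] gap 0.0525 F [0.5 0.2 0.1] ff 30.0
d tool [-0.0014 -0.0015  0.0154] rotvec [ 0.04 -0.13 -0.04]
```

```bash
python3 -m jog '[[-0.0014,-0.0015,0.006,0,0,0],[0,0,0.004,0,0,0],[0,0,0.003,0,0,0],[0,0,0.001,0,0,0],[0,0,0,0,0,0],[0,0,0,0,0,0],[0,0,0,0,0,0]]'
python3 -c "from h import *;to(.531,-.1637,.0422)"
```

```text
clock: 14.65
tcp_pos: [0.5297, -0.1637, 0.0421]
orientation: [[0.992, -0.123, -0.0], [-0.123, -0.992, 0.0], [-0.0, -0.0, -1.0]]
contact_force: [-0.3, 0.7, 2.1]
finger_gap: 0.0521
finger_force: 30.0
t 14.65 p [ 0.5297 -0.1637  0.0421] gap 0.0521 F [-0.3  0.7  2.1] ff 30.0
d tool [ 0.0013 -0.0001 -0.0001] rotvec [-0.    0.   -0.08]
```

```bash
python3 -m jog '[[0.001,0,-0.001,0,0,0],[0,0,0,0,0,0],[0,0,0.0005,0,0,0],[0,0,0,0,0,0]]' | head -2
python3 -m jog '[[0,0,0,0,0,0],[0,0,0,0,0,0],[0,0,0,0,0,0],[0,0,0,0,0,0],[0,0,0,0,0,0],[0,0,0,0,0,0]]' 0.087
python3 -m jog '[[0,0,-0.01,0,0,0],[0,0,-0.02,0,0,0],[-0.01,0,-0.03,0,0,0],[-0.03,0,-0.03,0,0,0],[-0.04,0,-0.03,0,0,0],[-0.04,0,-0.03,0,0,0],[-0.04,0,-0.03,0,0,0],[0,0,0,0,0,0]]'|head -2
python3 - <<'E'
from h import *
to(.531,-.1637,.042)
T=manip.get_image("top")
S=manip.get_image("scene")
cv2.imwrite('pics/e.png',np.hstack([cv2.resize(S['pixels'][150:270,180:300],(400,400)),cv2.resize(T['pixels'][150:250,310:410],(400,400))]))
E
```

```text
clock: 14.98
tcp_pos: [0.5307, -0.1638, 0.0424]
clock: 15.48
tcp_pos: [0.5308, -0.1637, 0.0426]
orientation: [[0.992, -0.123, 0.0], [-0.123, -0.992, -0.0], [0.0, 0.0, -1.0]]
contact_force: [-0.3, -0.6, -0.3]
finger_gap: 0.083
finger_force: 0.0
clock: 16.15
tcp_pos: [0.3913, -0.1473, 0.2141]
t 16.15 p [ 0.3913 -0.1473  0.2141] gap 0.0869 F [ 1.9 -1.1  0.5] ff 0.0
d tool [ 0.1391 -0.0019  0.1734] rotvec [ 0.29 -0.53 -0.09]
```

View pics/e.png

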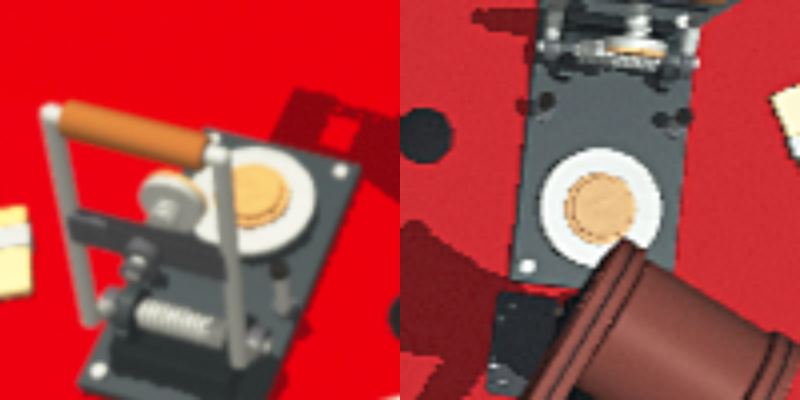

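Run:
```python
from h import *
T=manip.get_image("top");S=manip.get_image("scene")
out=[]
for im,P in((S,(.531,-.162,.045)),(T,(.531,-.162,.045))):
    u,v=map(int,proj(im,P));c=im['pixels'][v-16:v+16,u-16:u+16].astype(float)
    c=np.clip((c-60)*1.2,0,255) ; out.append(cv2.resize(c.astype('u1'),(400,400),interpolation=cv2.INTER_CUBIC))
    # expected circles
    for r,z,col,off in((.033,.040,(255,0,0),(.531,-.1612)),(.027,.046,(0,160,0),(.531,-.1637))):
        pts=[((np.array(proj(im,(off[0]+r*np.cos(a),off[1]+r*np.sin(a),z)))-(u-16,v-16)+.5)*12.5) for a in np.linspace(0,6.28,60)]
        cv2.polylines(out[-1],[np.int32(pts)],True,col,1)
cv2.imwrite('pics/f.png',np.hstack(out))
```

```text
(no output)
```

View pics/f.png

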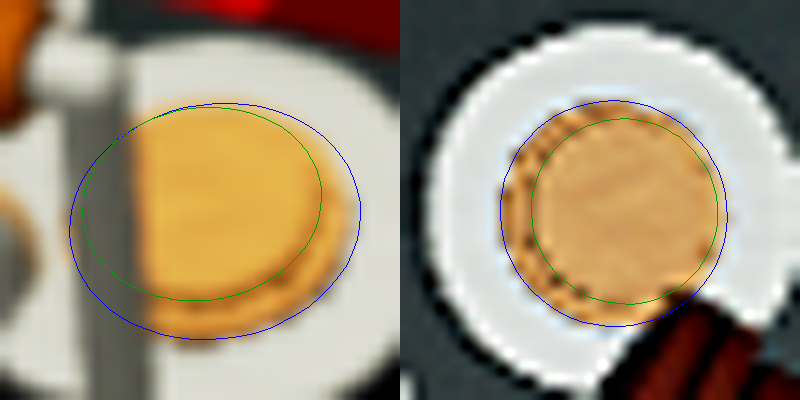

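The plug matches the green circle and the cap the blue one. They are about 2.5 mm apart, and the limit is 6 mm. Next is the lever: turn the tool 90° and tilt it about 20°, so the fingers point forward and down.

```bash
cat >> h.py <<'E'
A=np.radians(-7.0);PX=np.array([np.cos(A),np.sin(A),0]);PY=np.array([-np.sin(A),np.cos(A),0]);Z=np.array([0,0,1.])
HINGE=np.array([.531,-.162,.05])+.14*PX
def grip_pos(th):  # th lever angle
    a=th-.0185; return HINGE+.252*(np.cos(a)*Z-np.sin(a)*PX)
def lev(th,back=0.,tilt=20,sgn=1,rad=0.):
    "tool delta to have grasp point on the grip at th, 'back' metres short along tool z"
    s=manip.get_state();R=np.array(s['orientation']);p=np.array(s['tcp_pos']);t=np.radians(tilt)
    z=np.sin(t)*PX-np.cos(t)*Z; y=sgn*(np.cos(t)*PX+np.sin(t)*Z); D=np.c_[np.cross(y,z),y,z]
    g=grip_pos(th); q=g+z*(.019-back)
    print('t',round(s['clock'],2),'p',p.round(4),'gap',round(s['finger_gap'],4),'F',np.round(s['contact_force'],1),'j',np.round(s['joint_positions'],1))
    print('target',q.round(3),'d tool(now)',(R.T@(q-p)).round(4),'d tool(des)',(D.T@(q-p)).round(4),'rotvec',Ro.from_matrix(R.T@D).as_rotvec(degrees=True).round(2))
E
python3 -c "
from h import *
lev(0,.08);lev(0,.08,sgn=-1);print(grip_pos(0))"
```

```text
t 16.35 p [ 0.3926 -0.1466  0.2068] gap 0.087 F [ 0.  -0.  -0.3] j [-31.3 -16.4 117.4   0.   78.9  65.8]
target [ 0.654 -0.177  0.359] d tool(now) [ 0.2631 -0.002  -0.1524] d tool(des) [ 0.0016  0.2993 -0.0533] rotvec [-15.68  15.69 -89.09]
t 16.35 p [ 0.3926 -0.1466  0.2068] gap 0.087 F [ 0.  -0.  -0.3] j [-31.3 -16.4 117.4   0.   78.9  65.8]
target [ 0.654 -0.177  0.359] d tool(now) [ 0.2631 -0.002  -0.1524] d tool(des) [-0.0016 -0.2993 -0.0533] rotvec [15.69 15.67 88.92]
[ 0.67458345 -0.17962983  0.30195688]
```

```bash
python3 -m jog '[[0,0,-0.02,0,0,-7],[0,0,-0.02,0,0,-7],[0,0,-0.02,0,0,-7],[0,0,-0.02,0,0,-7],[0,0,-0.02,0,0,-7],[0,0,-0.02,0,0,-7],[0,0,-0.02,0,0,-7],[0,0,-0.02,0,0,-7]]'|head -2
python3 -m jog '[[0,0,-0.02,0,0,-7],[0,0,-0.02,0,0,-7],[0,0,0,0,0,-7],[0,0,0,0,0,-7],[0,0,0,0,0,-5],[0,0,0,0,0,0],[0,0,0,0,0,0]]'|head -2
python3 -c "
from h import *
lev(0,.08)"
```

```text
clock: 17.02
tcp_pos: [0.3929, -0.1465, 0.3658]
clock: 17.6
tcp_pos: [0.3929, -0.1466, 0.4052]
t 17.6 p [ 0.3929 -0.1466  0.4052] gap 0.0869 F [0.5 0.5 0.4] j [-31.3 -19.1  98.7   0.  100.7 -23.1]
target [ 0.654 -0.177  0.359] d tool(now) [0.007  0.2628 0.0451] d tool(des) [0.0016 0.2312 0.1331] rotvec [-20.2    0.12  -1.21]
```

```bash
python3 -m jog '[[0,0,0,-6.7,0,-0.4],[0,0,0,-6.7,0,-0.4],[0,0,0,-6.8,0,-0.4],[0,0.02,0.01,0,0,0],[0,0.03,0.015,0,0,0],[0,0.03,0.018,0,0,0],[0,0.03,0.018,0,0,0],[0,0.03,0.018,0,0,0]]'|head -2
python3 -m jog '[[0,0.03,0.018,0,0,0],[0,0.03,0.018,0,0,0],[0,0.02,0.01,0,0,0],[0,0.01,0.006,0,0,0],[0,0,0,0,0,0],[0,0,0,0,0,0],[0,0,0,0,0,0]]'|head -2
python3 - <<'E'
from h import *
lev(0,.08);lev(0)
S=manip.get_image("scene");T=manip.get_image("top")
print(proj(S,grip_pos(0)),proj(T,grip_pos(0)))
a,b=S['pixels'][90:290,150:350],T['pixels'][80:240,290:450]
cv2.imwrite('pics/g.png',np.hstack([cv2.resize(x,(400,400)) for x in(a,b)]))
E
```

```text
clock: 18.27
tcp_pos: [0.5515, -0.1657, 0.3802]
clock: 18.85
tcp_pos: [0.6511, -0.1779, 0.3627]
t 18.85 p [ 0.6511 -0.1779  0.3627] gap 0.0875 F [-0.6  0.5  0.9] j [-25.    0.6  88.    6.3  72.3 -19. ]
target [ 0.654 -0.177  0.359] d tool(now) [0.0012 0.0013 0.0041] d tool(des) [0.0012 0.0013 0.0041] rotvec [0.11 0.13 0.1 ]
t 18.85 p [ 0.6511 -0.1779  0.3627] gap 0.0875 F [-0.6  0.5  0.9] j [-25.    0.6  88.    6.3  72.3 -19. ]
target [ 0.681 -0.18   0.284] d tool(now) [0.0014 0.0012 0.0841] d tool(des) [0.0012 0.0013 0.0841] rotvec [0.11 0.13 0.1 ]
(np.float64(220.42063105979997), np.float64(190.32398879778225)) (np.float64(374.98666629674756), np.float64(145.28906915096675))
```

View pics/g.png

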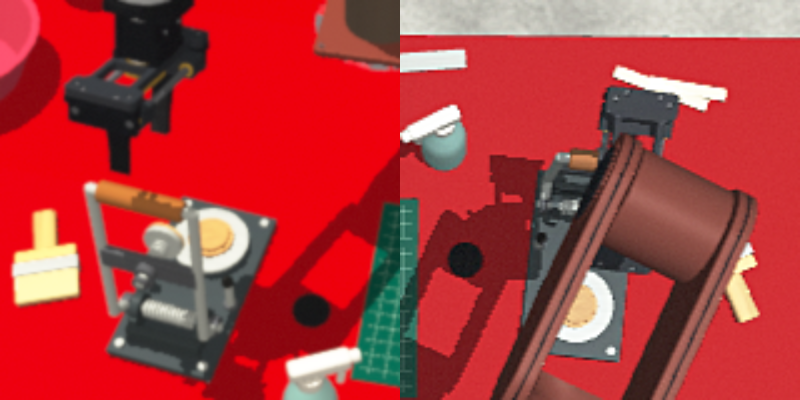

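The gripper is poised above the grip (left half, (145,198)), and the model's projection of the grip agrees with the detections. I'll advance and close.

```bash
python3 -m jog '[[0.001,0.001,0.015,0,0,0],[0,0,0.02,0,0,0],[0,0,0.02,0,0,0],[0,0,0.02,0,0,0],[0,0,0.009,0,0,0],[0,0,0,0,0,0],[0,0,0,0,0,0]]'
python3 -m jog '[[0,0,0,0,0,0],[0,0,0,0,0,0],[0,0,0,0,0,0],[0,0,0,0,0,0],[0,0,0,0,0,0],[0,0,0,0,0,0],[0,0,0,0,0,0],[0,0,0,0,0,0]]' 0.01
python3 - <<'E'
from h import *
lev(0)
t=np.radians(20);z=np.sin(t)*PX-np.cos(t)*Z;y=np.cos(t)*PX+np.sin(t)*Z
th=np.linspace(0,1.45,33)
for i in range(32):
    d=grip_pos(th[i+1])-grip_pos(th[i]);print([0,round(d@y,4),round(d@z,4)],end=' ' if i%8<7 else '\n')
E
```

```text
clock: 19.53
tcp_pos: [0.681, -0.181, 0.2855]
orientation: [[0.12, 0.932, 0.342], [0.993, -0.112, -0.045], [-0.004, 0.345, -0.938]]
contact_force: [0.5, -0.4, 0.1]
finger_gap: 0.0869
finger_force: 0.0
clock: 20.2
tcp_pos: [0.6813, -0.181, 0.2849]
orientation: [[0.12, 0.932, 0.342], [0.993, -0.111, -0.045], [-0.004, 0.345, -0.939]]
contact_force: [0.1, -0.2, -0.1]
finger_gap: 0.0417
finger_force: 0.0
t 20.2 p [ 0.6813 -0.181   0.2849] gap 0.0417 F [ 0.1 -0.2 -0.1] j [-24.    6.2  90.3   6.3  64.2 -19. ]
target [ 0.681 -0.18   0.284] d tool(now) [ 0.0005 -0.0006  0.0007] d tool(des) [ 0.0005 -0.0006  0.0007] rotvec [0.19 0.16 0.17]
[0, np.float64(-0.0107), np.float64(-0.0039)] [0, np.float64(-0.0109), np.float64(-0.0034)] [0, np.float64(-0.0111), np.float64(-0.0029)] [0, np.float64(-0.0112), np.float64(-0.0024)] [0, np.float64(-0.0113), np.float64(-0.0019)] [0, np.float64(-0.0113), np.float64(-0.0013)] [0, np.float64(-0.0114), np.float64(-0.0008)] [0, np.float64(-0.0114), np.float64(-0.0003)]
[0, np.float64(-0.0114), np.float64(0.0002)] [0, np.float64(-0.0114), np.float64(0.0007)] [0, 
[... 282 characters left out ...]
0.0106), np.float64(0.0042)] [0, np.float64(-0.0104), np.float64(0.0047)] [0, np.float64(-0.0102), np.float64(0.0052)] [0, np.float64(-0.0099), np.float64(0.0056)] [0, np.float64(-0.0097), np.float64(0.0061)] [0, np.float64(-0.0094), np.float64(0.0065)] [0, np.float64(-0.0091), np.float64(0.0069)] [0, np.float64(-0.0088), np.float64(0.0073)]
[0, np.float64(-0.0084), np.float64(0.0077)] [0, np.float64(-0.0081), np.float64(0.0081)] [0, np.float64(-0.0077), np.float64(0.0085)] [0, np.float64(-0.0073), np.float64(0.0088)] [0, np.float64(-0.0069), np.float64(0.0091)] [0, np.float64(-0.0065), np.float64(0.0094)] [0, np.float64(-0.006), np.float64(0.0097)] [0, np.float64(-0.0056), np.float64(0.01)]
```

```bash
python3 -m jog '[[0,0,0,0,0,0],[0,0,0,0,0,0],[0,0,0,0,0,0],[0,0,0,0,0,0],[0,0,0,0,0,0],[0,0,0,0,0,0]]' 0.01
python3 -m jog '[[0,-0.0107,-0.0039,0,0,0],[0,-0.0109,-0.0034,0,0,0],[0,-0.0111,-0.0029,0,0,0],[0,-0.0112,-0.0024,0,0,0],[0,-0.0113,-0.0019,0,0,0],[0,-0.0113,-0.0013,0,0,0],[0,-0.0114,-0.0008,0,0,0],[0,-0.0114,-0.0003,0,0,0]]'
python3 -c "
from h import *
lev(.3625)"
```

```text
clock: 20.7
tcp_pos: [0.6815, -0.181, 0.285]
orientation: [[0.12, 0.932, 0.343], [0.993, -0.111, -0.045], [-0.004, 0.346, -0.938]]
contact_force: [1.8, 0.2, -1.1]
finger_gap: 0.0251
finger_force: 30.0
clock: 21.37
tcp_pos: [0.592, -0.1716, 0.2702]
orientation: [[0.121, 0.931, 0.343], [0.993, -0.111, -0.047], [-0.006, 0.346, -0.938]]
contact_force: [2.1, -4.7, -3.2]
finger_gap: 0.0252
finger_force: 30.0
t 21.37 p [ 0.592  -0.1716  0.2702] gap 0.0252 F [ 2.1 -4.7 -3.2] j [-27.2  -5.9 103.9   7.4  62.9 -22.6]
target [ 0.592 -0.169  0.269] d tool(now) [ 0.002  -0.0005  0.0007] d tool(des) [ 0.002  -0.0005  0.0007] rotvec [0.27 0.3  0.17]
```

```bash
python3 -m jog '[[0.0005,-0.0114,0.0002,0,0,0],[0.0005,-0.0114,0.0007,0,0,0],[0.0005,-0.0114,0.0012,0,0,0],[0.0005,-0.0113,0.0017,0,0,0],[0,-0.0112,0.0023,0,0,0],[0,-0.0111,0.0028,0,0,0],[0,-0.0109,0.0033,0,0,0],[0,-0.0108,0.0038,0,0,0]]'
python3 -c "
from h import *
lev(.725)"
```

```text
clock: 22.03
tcp_pos: [0.515, -0.1634, 0.2256]
orientation: [[0.123, 0.93, 0.345], [0.992, -0.111, -0.054], [-0.012, 0.349, -0.937]]
contact_force: [2.9, -16.3, -1.9]
finger_gap: 0.0254
finger_force: 30.0
t 22.03 p [ 0.515  -0.1634  0.2256] gap 0.0254 F [  2.9 -16.3  -1.9] j [-30.8 -15.7 117.2   8.7  59.7 -27. ]
target [ 0.514 -0.16   0.224] d tool(now) [ 0.0033 -0.0019  0.0011] d tool(des) [ 0.0033 -0.0019  0.0012] rotvec [0.44 0.65 0.19]
```

```bash
python3 -m jog '[[-0.0015,-0.0106,0.0042,0,0,0],[-0.0015,-0.0104,0.0047,0,0,0],[-0.0015,-0.0102,0.0052,0,0,0],[-0.0015,-0.0099,0.0056,0,0,0]]'
python3 -c "
from h import *
lev(.906)"
```

```text
clock: 22.37
tcp_pos: [0.4821, -0.1603, 0.1919]
orientation: [[0.12, 0.932, 0.343], [0.993, -0.112, -0.043], [-0.001, 0.346, -0.938]]
contact_force: [-1.8, 11.1, 4.1]
finger_gap: 0.0251
finger_force: 30.0
t 22.37 p [ 0.4821 -0.1603  0.1919] gap 0.0251 F [-1.8 11.1  4.1] j [-33.3 -18.8 123.2  10.4  57.7 -30.7]
target [ 0.482 -0.156  0.191] d tool(now) [ 0.0042 -0.0004  0.0005] d tool(des) [ 0.0042 -0.0004  0.0005] rotvec [0.22 0.03 0.15]
```

```bash
python3 -m jog '[[0.001,-0.0097,0.0061,0,0,0],[0.0007,-0.0094,0.0065,0,0,0],[0,-0.0091,0.0069,0,0,0],[-0.0002,-0.0088,0.0073,0,0,0],[-0.0002,-0.0084,0.0077,0,0,0],[-0.0002,-0.0081,0.0081,0,0,0]]'
python3 -c "
from h import *
lev(1.178);lev(1.45)"
```

```text
clock: 22.87
tcp_pos: [0.4465, -0.1564, 0.133]
orientation: [[0.12, 0.932, 0.342], [0.993, -0.111, -0.046], [-0.005, 0.345, -0.939]]
contact_force: [-3.7, 0.1, 3.5]
finger_gap: 0.0253
finger_force: 30.0
t 22.87 p [ 0.4465 -0.1564  0.133 ] gap 0.0253 F [-3.7  0.1  3.5] j [-35.8 -20.6 131.2  11.9  52.1 -34.9]
target [ 0.447 -0.152  0.133] d tool(now) [0.0047 0.     0.0001] d tool(des) [0.0047 0.     0.0001] rotvec [0.16 0.2  0.21]
t 22.87 p [ 0.4465 -0.1564  0.133 ] gap 0.0253 F [-3.7  0.1  3.5] j [-35.8 -20.6 131.2  11.9  52.1 -34.9]
target [ 0.429 -0.149  0.067] d tool(now) [ 0.0051 -0.0401  0.0554] d tool(des) [ 0.0047 -0.0399  0.0555] rotvec [0.16 0.2  0.21]
```

```bash
python3 -m jog '[[0,-0.0077,0.0085,0,0,0],[0,-0.0073,0.0088,0,0,0],[0,-0.0069,0.0091,0,0,0],[0,-0.0065,0.0094,0,0,0],[0,0,0,0,0,0]]'
python3 -m jog '[[0,-0.003,0.0048,0,0,0],[0,-0.003,0.0048,0,0,0],[0,-0.0028,0.005,0,0,0],[0,-0.0028,0.005,0,0,0],[0,0,0,0,0,0],[0,0,0,0,0,0]]'
python3 -c "
from h import *
lev(1.45)"
```

```text
clock: 23.28
tcp_pos: [0.4319, -0.1548, 0.0881]
orientation: [[0.121, 0.932, 0.341], [0.993, -0.112, -0.046], [-0.004, 0.344, -0.939]]
contact_force: [-3.4, -2.3, 3.1]
finger_gap: 0.0249
finger_force: 30.0
clock: 23.78
tcp_pos: [0.4285, -0.1544, 0.068]
orientation: [[0.119, 0.933, 0.341], [0.993, -0.11, -0.045], [-0.004, 0.344, -0.939]]
contact_force: [-15.7, 1.9, 16.4]
finger_gap: 0.0253
finger_force: 30.0
t 23.78 p [ 0.4285 -0.1544  0.068 ] gap 0.0253 F [-15.7   1.9  16.4] j [-37.4 -16.8 136.3  14.3  43.8 -39.5]
target [ 0.429 -0.149  0.067] d tool(now) [ 0.005  -0.0006  0.0007] d tool(des) [ 0.005  -0.0006  0.0007] rotvec [0.1  0.17 0.24]
```

```bash
python3 -m jog '[[0,-0.0015,0.001,0,0,0],[0,-0.0015,0.001,0,0,0],[0,0,0,0,0,0],[0,0,0,0,0,0],[0,0,0,0,0,0],[0,0,0,0,0,0]]'
python3 - <<'E'
from h import *
lev(1.45)
S=manip.get_image("scene")
print(proj(S,(.531,-.162,.034)))
cv2.imwrite('pics/h.png',cv2.resize(S['pixels'][130:290,170:330],(600,600),interpolation=cv2.INTER_CUBIC))
E
```

```text
clock: 24.28
tcp_pos: [0.4283, -0.1545, 0.0669]
orientation: [[0.119, 0.931, 0.345], [0.993, -0.11, -0.046], [-0.004, 0.348, -0.938]]
contact_force: [-10.3, 4.1, 20.4]
finger_gap: 0.025
finger_force: 30.0
t 24.28 p [ 0.4283 -0.1545  0.0669] gap 0.025 F [-10.3   4.1  20.4] j [-37.5 -16.8 136.5  14.6  43.4 -39.9]
target [ 0.429 -0.149  0.067] d tool(now) [ 0.0051 -0.0001 -0.0003] d tool(des) [ 0.0051 -0.0001 -0.0003] rotvec [0.35 0.19 0.23]
(np.float64(255.64620085887574), np.float64(209.27163334314213))
```

View pics/h.png

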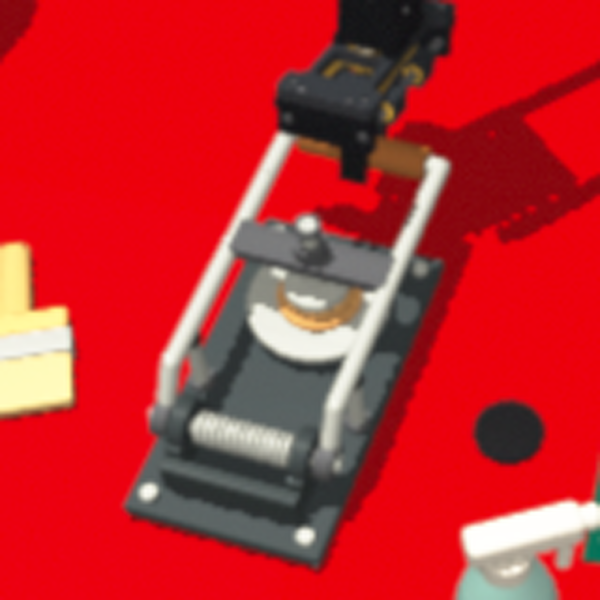

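The lever is down and the foot (crop (305,290)) is on the discs. I'll push slightly more to confirm the stop.

```bash
python3 -m jog '[[0,-0.0007,0.0019,0,0,0],[0,0,0,0,0,0],[0,0,0,0,0,0],[0,0,0,0,0,0],[0,0,0,0,0,0],[0,0,0,0,0,0],[0,0,0,0,0,0],[0,0,0,0,0,0]]'
python3 -c "
from h import *
lev(1.45)"
```

```text
clock: 25.0
tcp_pos: [0.4282, -0.1545, 0.0655]
orientation: [[0.119, 0.931, 0.344], [0.993, -0.11, -0.045], [-0.004, 0.347, -0.938]]
contact_force: [-19.9, 7.9, 31.7]
finger_gap: 0.0254
finger_force: 30.0
t 25.0 p [ 0.4282 -0.1545  0.0655] gap 0.0254 F [-19.9   7.9  31.7] j [-37.5 -16.6 136.6  14.7  43.2 -40. ]
target [ 0.429 -0.149  0.067] d tool(now) [ 0.0051  0.0005 -0.0016] d tool(des) [ 0.0051  0.0004 -0.0016] rotvec [0.32 0.17 0.27]
```

```bash
python3 -c "
from h import *
print(manip.job_done())"
```

```text
the job is handed in; nothing more can be done
None
```

The job is handed in at about 25 s of the 72 s limit. Both discs are stacked on the bed (larger about 2 mm off the bed's centre, smaller about 2.5 mm off the larger), and the gripper is holding the lever down. I judged the stop from the sharp rise in push force (about 32 N). The hand-in returned no verdict, and the foot's force on the discs was not measured.

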